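Hang a model roof on the drying bar and start the timer

TASK

Draw the model roof right out from under the plywood bridge, stand it on the table in the open and let go, so that it can be taken again by its chimney end. Then hang it astride the bar of the drying stand, plain end in under the lamp and chimney end outside, half its length beneath the lamp, and let go. Last, press the timer's plunger down to its stop and let it come back up; do not knock over the paint jars or the bottle.

Things in the scene. Friction and masses are not known exactly. Their poses are not given: they have to be found in the camera images.
- roof: Loose blue-grey gable roof, 160 g: an open inverted V, 180 mm long (y), 100 mm wide at the eaves it stands on. Origin: centre of underside, z up. 5 mm panels 35 deg from vertical, inner apex z 63 mm. Ridge beam on top, full length, 18 mm wide, top z 84, grippable from z 60 up. Chimney at the +y end, the -y end plain and in the open at first. Hung, its origin is 49 mm below the bar axis.
- chimney (a point): Centre of the top of the roof's square chimney, 26 x 26 mm, rising 42 mm from the ridge near one end (roof frame 0, +60, 126 mm). Axes as the roof's. It is too tall to pass beneath the lamp.
- ridge_end (a point): Point on top of the ridge beam 30 mm from the roof's plain end (roof frame 0, -60, 84 mm); axes as the roof's.
- bridge: Fixed plywood bridge: board 250 (x) by 190 mm (y), 10 mm thick, underside z 155 mm, on four round legs 14 mm thick at x -115 and +115, y 12 and 178 mm; low model pieces stand on it up to z 207. Origin: on the table below the middle of the board's open edge; the board extends to +y from there.
- bar_mark (a point): On the axis of the drying stand's 16 mm bar, 105 mm above the table, below the lamp's free edge; y along the bar to its open end, z up. Bar y -155 to +95 mm, on a post 8 mm wide (x) at y 85 and a column 60 mm wide at y -179 to -155. Flat lamp head, 110 mm in x, covers y -179 to 0 at 60 to 74 mm above the axis. Base plate 100 mm (x), y -190 to +100, 8 mm thick.
- timer_top (a point): Centre of the top of the push timer's round black plunger head (38 mm across), 66 mm above the table when up. The head stands on a fixed grey box 64 x 64 mm, 40 mm high.
- timer (a joint): Travel of the timer's plunger: 0 up, 0.010 m fully down at its stop; a spring (2 N at the top, 6 N at the stop) brings it back.
- jar_a: Loose paint jar with black cap, 44 mm across, 62 mm high; origin at the centre of its underside. Bystander.
- jar_b: Loose paint jar with white cap, 44 mm across, 62 mm high; origin at the centre of its underside. Bystander.
- bottle: Loose white bottle, 48 mm across, 115 mm high; origin at the centre of its underside. Bystander.
Not all that is in view belongs to the job. What is shaped like the part that bears timer_top but blue or turquoise is not meant.

How it is judged:
On the way, in this order (a step that is already met when the one before it is completed fails the run):
1. the roof stands on the table with its chimney out from under the bridge, and has been let go (height (world z) of roof below 0.01 m and angle between roof's own z axis and vertical below 0.15 rad and y of chimney in the frame of bridge below -0.02 m and contact force between roof and the fingers below 0.1 N), for 0.2 s.
2. the roof hangs astride the bar, half under the lamp, chimney outside, and has been let go (y of roof in the frame of bar_mark between -0.025 and 0.025 m and x of roof in the frame of bar_mark between -0.018 and 0.018 m and z of roof in the frame of bar_mark between -0.057 and -0.04 m and angle between roof's own z axis and vertical below 0.3 rad and angle between the y axis of roof and the y axis of bar_mark, either way round below 0.12 rad and y of chimney in the frame of bar_mark above 0.03 m and contact force between roof and dryer above 0.3 N and contact force between roof and the fingers below 0.1 N), for 0.3 s.
3. the timer's plunger is pressed down to its stop while the roof hangs (all of step 2 and value of joint timer above 0.0085 m), for 0.05 s.
At the end, for the whole second after the job is handed in: Roof hangs on the bar at rest, let go: its middle within 25 mm of the lamp's edge along the bar and 18 mm sideways, 40 to 57 mm below the bar's axis, ridge within 0.12 rad of the bar, tilt under 0.3 rad, chimney outside; plunger back up (under 2 mm) (all of step 2 and value of joint timer below 0.002 m and linear speed of roof below 0.03 m/s and angular speed of roof below 0.3 rad/s); the robot touches nothing.
It fails at once if a paint jar or the bottle is knocked over (angle between any of jar_a, jar_b, bottle's own z axis and vertical above 0.6 rad).
It also fails if it takes over 58 s, if anything falls off the work surface, if the arm or the gripper's body presses on something with over 40 N, if the wrist force passes 120 N, or if a joint passes its speed limit or range.

ROBOT

A 7-joint arm with a two-finger parallel gripper is mounted at the origin on the work surface. World frame = base frame: x ahead of the robot, y to its left, z up, the work surface at z = 0. Lengths are in m, angles in rad, forces in N, time in s.
With the tool pointing down it reaches from about 0.4 to 0.9 m from the base axis. Payload 5.6 kg.
Tool frame: the origin (TCP) lies midway between the tips of the shut fingers; the grasp point (between the pads) lies 19 mm behind it; z points along the fingers, y is the line along which they close (so a half turn about z gives the same grasp; the last joint's range is limited). The gripper opens to 92 mm and grips with 3 to 60 N. Pads are 20 mm wide; open, the fingers measure 128 mm over their backs; the gripper's body (75 mm by 189 mm) begins 69 mm behind the grasp point.
Start: joints at [-1.165, 0.468, -0.012, 1.603, 0.006, 1.071, -0.056], TCP at [0.282, 0.586, 0.215] pointing down, gripper open.
Joint ranges: [-2.53, 2.53], [-0.31, 2.02], [-1.57, 1.55], [0.28, 2.44], [-1.29, 4.43], [0.15, 1.84], [-2.92, 2.92]. Speed limits (rad/s): [2.57, 2.57, 3.14, 3.14, 3.14, 3.14, 3.14].

INTERFACE

Orientations are given as a 3x3 rotation matrix whose columns are the frame's x, y, z axes.
In Python, from station import env, effector, solver, viewer, workorder, search_frame, tip_of gives the robot as it stands. Calls block until the motion is done:
- env.reach(position, orientation): joint-space move of the TCP to a pose.
- env.movel(position, frame=None, rate=0.15): straight line of the TCP; frame=None keeps the orientation; rate is the mean speed in m/s.
- env.goto_joints(angles): joint-space move.
- effector.release() and effector.grasp(squeeze=None): open the fingers fully, or close them until they stop; squeeze is the grip in N (None keeps the last).
- env.pause(seconds).
- solver.inverse_kinematics(position, orientation): joint angles nearest the present ones, or None.
- env.sense(): the state.
- viewer.read_camera(name): name is "scene" or "top"; returns (picture, depth): 420x560x3 uint8, red, green, blue; 420x560 float32, m along the optical axis (not along the pixel's ray), 0 where there is no reading.
- viewer.camera_info(name): a dict with "intrinsics" (3x3 intrinsics, pixels), "eye" and "rotation" of the camera in the world. Camera axes: x right, y up, looking along -z (the intrinsics and any distortion apply to the point x, -y, -z); pixel columns grow to the right and rows downward; lengths in m; the calibration is good to about 2 mm. A picture is of the moment at which its call begins. camera_info takes no time and is no camera call.
A pose or a line that the arm cannot do raises env.PlanningError and nothing moves.
- workorder.finish_job(): hands the job in; it is judged then, once.
Trained networks look in the newest picture that a camera, given by its name, has taken for a name from the list of things; names that differ only in an ending like _2 or _b are one class to them, and where a whole thing is asked for, a point or a joint stands for the part that bears it (a point fixed in the world has none). Each returns a list of dicts, best first, with "score" (0 to 1); they miss things now and then, are a little off and sometimes report something else, mostly with a low value. They report only what shows in the picture. A call takes as long as a camera call. They do not tell look-alikes from the thing itself.
- search_frame(camera, name): "at" ([x, y, z] in m, in world coordinates, good to about 4 mm: the middle of the surface that is visible of it).
- tip_of(camera, name): "at" ([x, y, z] in m, in world coordinates, good to about 4 mm: a listed point, or the origin of a listed thing).
The state is a dict: "t": time; "joint_positions": joint angles; "joint_velocities": joint speeds; "tau": joint torques, N m; "ee_pos": TCP position; "tcp_rot": TCP orientation; "wrist_force": force on the tool from outside, world axes, zero at the start; "moment": the same for the moment, N m; "gripper_width": finger opening in m; "grasp_force": force on a finger pad.
Only numpy, scipy, OpenCV 4.12 (cv2) and the standard library are available. Lean on these libraries where they do the work, as an engineer would, in place of code of your own. Each camera call takes 0.05 s, during which the arm holds its last target. There are 200 camera calls.

## Working session

There is one attempt and no reset: what is moved stays moved. The work goes in short steps, each a Python script; the robot and the scene stay as the last script left them, time stands still between calls to the robot, and variables do not carry over. Pictures are saved under pics/ and viewed, at most 10 in all, crops included, and the job is handed in when it is done.

```bash
mkdir -p pics; ls; cat > h.py <<'E'
import numpy as np, cv2
from station import env, effector, solver, viewer, workorder, search_frame, tip_of
def cloud(name):
    rgb,d=viewer.read_camera(name); c=viewer.camera_info(name); K=np.array(c["intrinsics"])
    v,u=np.mgrid[:d.shape[0],:d.shape[1]]
    p=np.stack([(u-K[0,2])/K[0,0]*d,-(v-K[1,2])/K[1,1]*d,-d],-1)
    return rgb,d,p@np.array(c["rotation"]).T+np.array(c["eye"])
def save(rgb,f): cv2.imwrite("pics/"+f,rgb[...,::-1])
E
python3 - <<'E'
from h import *
for n in("scene","top"):
    rgb,d,P=cloud(n); save(rgb,n+"0.png"); np.savez(n+"0.npz",rgb=rgb,P=P,d=d)
    c=viewer.camera_info(n); print(n,{k:np.round(v,3).tolist() if not isinstance(v,str) else v for k,v in c.items()})
    for o in("roof","chimney","ridge_end","bridge","bar_mark","timer_top","jar_a","bottle"):
        print(o,[(np.round(r["at"],3).tolist(),round(r["score"],2)) for r in tip_of(n,o)][:5])
    print("timer parts",[(np.round(r["at"],3).tolist(),round(r["score"],2)) for r in search_frame(n,"timer")])
print(env.sense()["t"])
E
```

```text
pics
scene {'intrinsics': [[475.943, 0.0, 286.69], [0.0, 475.943, 212.484], [0.0, 0.0, 1.0]], 'eye': [1.131, 0.627, 1.079], 'rotation': [[-0.741, -0.495, 0.454], [0.671, -0.562, 0.483], [0.016, 0.663, 0.749]]}
roof [([0.613, 0.296, -0.002], 0.91)]
chimney []
ridge_end [([0.612, 0.238, 0.088], 0.71), ([0.614, 0.296, -0.002], 0.58)]
bridge [([0.612, 0.297, -0.002], 0.62)]
bar_mark [([0.574, -0.163, 0.105], 0.56)]
timer_top [([0.433, -0.145, 0.068], 0.53), ([0.349, -0.031, 0.07], 0.51), ([0.296, -0.37, 0.066], 0.45)]
jar_a [([0.768, 0.091, 0.005], 0.92), ([0.77, -0.012, 0.001], 0.6)]
bottle [([0.418, -0.266, -0.006], 0.78)]
timer parts [([0.301, -0.373, 0.067], 0.49), ([0.44, -0.136, 0.064], 0.46), ([0.311, -0.201, 0.068], 0.41)]
top {'intrinsics': [[389.757, 0.0, 283.204], [0.0, 389.757, 208.172], [0.0, 0.0, 1.0]], 'eye': [0.369, -0.008, 1.041], 'rotation': [[-0.011, 0.98, -0.196], [-1.0, -0.01, 0.007], [0.005, 0.196, 0.981]]}
roof [([0.613, 0.299, -0.002], 0.84)]
chimney [([0.423, -0.26, 0.001], 0.16)]
ridge_end [([0.615, 0.238, 0.084], 0.6), ([0.773, -0.016, 0.001], 0.33)]
bridge []
bar_mark []
timer_top [([0.347, -0.032, 0.064], 0.57), ([0.307, -0.206, 0.065], 0.55), ([0.293, -0.375, 0.067], 0.55), ([0.436, -0.144, 0.069], 0.45)]
jar_a [([0.771, -0.016, 0.002], 0.54), ([0.764, 0.088, -0.0], 0.49)]
bottle [([0.423, -0.261, -0.0], 0.82)]
timer parts [([0.295, -0.374, 0.066], 0.75), ([0.308, -0.208, 0.068], 0.67), ([0.354, -0.033, 0.072], 0.67), ([0.755, 0.086, 0.062], 0.61), ([0.432, -0.142, 0.067], 0.5)]
1.0
```

View pics/scene0.png

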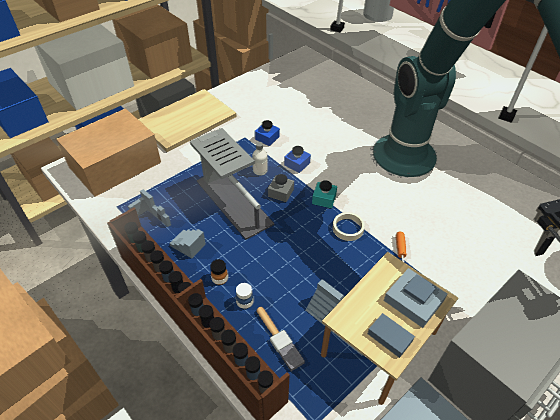

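View pics/top0.png

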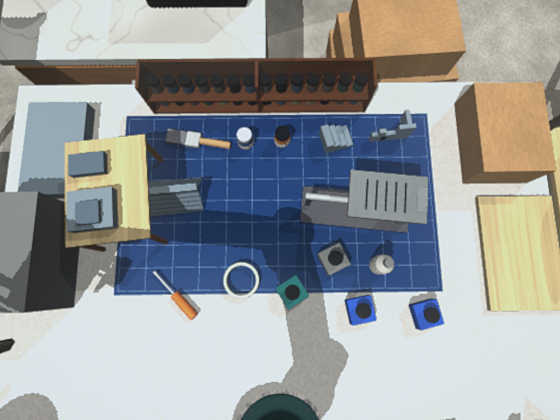

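The pictures show four push timers. In the top view they are grey (335,258), turquoise (292,291), blue (361,310) and blue (427,314). The grey one at about (0.434, -0.143) fits, because the blue and turquoise ones are excluded. The roof end pokes out of the bridge at (175,197). The lamp is at (388,197) and the bar's open end at about (312,197).

```bash
python3 - <<'E'
import numpy as np,cv2
for n in("top","scene"):
    z=np.load(n+"0.npz"); P=z["P"]; rgb=z["rgb"]
    X,Y,Z=P[...,0],P[...,1],P[...,2]
    def rect(name,m):
        m=cv2.morphologyEx(m.astype(np.uint8),cv2.MORPH_OPEN,np.ones((2,2)))>0
        q=P[m]
        if len(q)<15: print(n,name,"few",len(q));return
        r=cv2.minAreaRect(q[:,:2].astype(np.float32)*1000)
        print(n,name,len(q),"z%.3f"%np.median(q[:,2]),"rect mm",np.round(r[0],1),np.round(r[1],1),round(r[2],2),"corners",np.round(cv2.boxPoints(r)).tolist())
    rect("board",(Z>.155)&(Z<.172)&(Y>.25)&(Y<.6)&(X>.4)&(X<.8))
    rect("boardall",(Z>.155)&(Z<.22)&(Y>.2)&(Y<.6)&(X>.4)&(X<.8))
    rect("ridge",(Z>.077)&(Z<.092)&(Y>.1)&(Y<.36)&(X>.5)&(X<.72))
    rect("roof",(Z>.012)&(Z<.092)&(Y>.1)&(Y<.30)&(X>.53)&(X<.7))
    rect("lamp",(Z>.165)&(Z<.19)&(Y<-.1)&(Y>-.45)&(X>.45)&(X<.75))
    rect("bar",(Z>.107)&(Z<.12)&(Y<-.0)&(Y>-.2)&(X>.5)&(X<.68))
    rect("base",(Z>.004)&(Z<.013)&(Y<-.03)&(Y>-.4)&(X>.5)&(X<.72))
    rect("plunger",(Z>.059)&(Z<.075)&(abs(Y+.143)<.04)&(abs(X-.434)<.04))
z=np.load("top0.npz");a=cv2.resize(z["rgb"][150:330,130:440],None,fx=2.5,fy=2.5,interpolation=cv2.INTER_CUBIC)
cv2.imwrite("pics/crop.png",a[...,::-1])
E
```

```text
top board 6168 z0.163 rect mm [584.  255.4] [549.6 399.8] 86.79 corners [[369.0, -8.0], [768.0, -30.0], [799.0, 519.0], [400.0, 541.0]]
top boardall 12368 z0.170 rect mm [585.3 289.1] [614.6 402.3] 87.14 corners [[369.0, -8.0], [771.0, -28.0], [802.0, 586.0], [400.0, 606.0]]
top ridge 354 z0.082 rect mm [530.9 164.9] [472.5  94.8] 50.5 corners [[344.0, 13.0], [417.0, -48.0], [718.0, 317.0], [645.0, 377.0]]
top roof 1090 z0.042 rect mm [530.5 127.3] [403.4 120.2] 56.5 corners [[369.0, -8.0], [469.0, -74.0], [692.0, 262.0], [592.0, 329.0]]
top lamp 3757 z0.178 rect mm [ 542.4 -201.3] [177.4 488.4] 21.89 corners [[369.0, -8.0], [551.0, -461.0], [716.0, -395.0], [534.0, 58.0]]
top bar 214 z0.111 rect mm [501.2 -59.5] [ 88.8 269.6] 50.38 corners [[369.0, -8.0], [577.0, -180.0], [633.0, -111.0], [426.0, 61.0]]
top base 1723 z0.007 rect mm [ 541.5 -145. ] [218.7 382.7] 21.74 corners [[369.0, -8.0], [511.0, -363.0], [714.0, -282.0], [572.0, 73.0]]
top plunger 179 z0.064 rect mm [413.7 -84.9] [ 36.5 174.5] 18.28 corners [[369.0, -8.0], [424.0, -173.0], [458.0, -162.0], [404.0, 4.0]]
scene boa
[... 425 characters left out ...]
 780 z0.054 rect mm [875.4 413.1] [663.3  81.8] 34.51 corners [[579.0, 259.0], [625.0, 192.0], [1172.0, 567.0], [1125.0, 635.0]]
scene lamp 1796 z0.180 rect mm [845.5 110.5] [1165.7  183.8] 52.12 corners [[415.0, -293.0], [560.0, -406.0], [1276.0, 514.0], [1131.0, 627.0]]
scene bar 191 z0.112 rect mm [794.4 186.5] [1106.4   67.7] 56.12 corners [[458.0, -254.0], [514.0, -292.0], [1131.0, 627.0], [1075.0, 665.0]]
scene base 1774 z0.009 rect mm [778.6 181.5] [1118.   200.2] 61.82 corners [[426.0, -264.0], [603.0, -359.0], [1131.0, 627.0], [954.0, 722.0]]
scene plunger 99 z0.066 rect mm [ 412.7 -149. ] [89.4 30.9] 20.33 corners [[365.0, -150.0], [376.0, -179.0], [460.0, -148.0], [449.0, -119.0]]
```

View pics/crop.png

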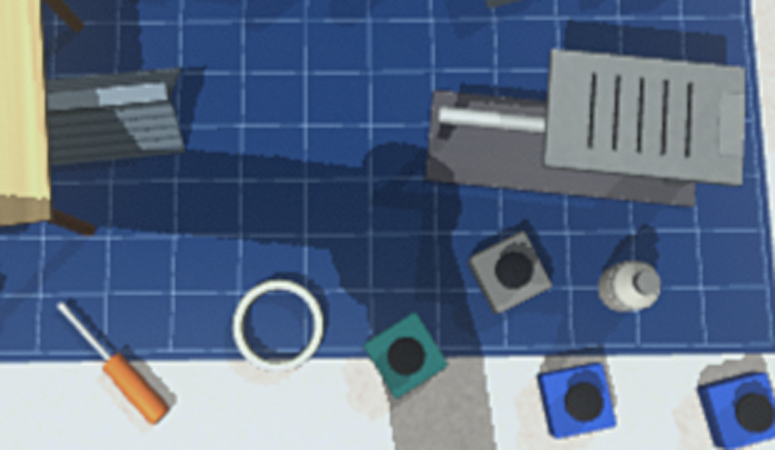

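The crop confirms the grey-box timer with its black head at crop (513,269). The roof's ridge runs along (48..165, 95) and the bar along (440..545, 118). Next I clean up the masks, since the even-sized kernel shifted them.

```bash
cat > meas.py <<'E'
from h import *
def rect(P,name,m,n=""):
    m=m.astype(np.uint8); k,l,s,_=cv2.connectedComponentsWithStats(m)
    if k<2: print(name,"none");return
    q=P[l==1+np.argmax(s[1:,4])]
    r=cv2.minAreaRect(q[:,:2].astype(np.float32)*1000)
    c=q[:,:2]-q[:,:2].mean(0); ev=np.linalg.svd(c,full_matrices=False)[2][0]; ev*=np.sign(ev[1])
    print(n,name,len(q),"z%.3f"%np.median(q[:,2]),"ctr",np.round(r[0],1),np.round(r[1],1),"mean",np.round(q.mean(0)*1000,1),"yaw(y-axis) %.2f"%np.degrees(np.arctan2(-ev[0],ev[1])),np.round(cv2.boxPoints(r)).tolist())
E
python3 - <<'E'
from meas import *
for n in("top","scene"):
    z=np.load(n+"0.npz"); P=z["P"]; X,Y,Z=P[...,0],P[...,1],P[...,2]
    R=lambda a,m:rect(P,a,m,n)
    R("board",(Z>.155)&(Z<.172)&(Y>.25)&(Y<.6)&(X>.4)&(X<.85))
    R("boardall",(Z>.155)&(Z<.22)&(Y>.2)&(Y<.6)&(X>.4)&(X<.85))
    R("ridge",(Z>.078)&(Z<.092)&(Y>.1)&(Y<.36)&(X>.5)&(X<.72))
    R("roof",(Z>.012)&(Z<.092)&(Y>.1)&(Y<.30)&(X>.53)&(X<.7))
    R("lamp",(Z>.165)&(Z<.19)&(Y<-.1)&(Y>-.45)&(X>.45)&(X<.75))
    R("bar",(Z>.106)&(Z<.12)&(Y<-.0)&(Y>-.2)&(X>.5)&(X<.68))
    R("base",(Z>.004)&(Z<.013)&(Y<-.03)&(Y>-.4)&(X>.5)&(X<.72))
    R("plunger",(Z>.059)&(Z<.075)&(abs(Y+.143)<.04)&(abs(X-.434)<.04))
    R("bottle",(Z>.03)&(Z<.13)&(abs(Y+.263)<.05)&(abs(X-.421)<.05))
E
```

```text
top board 5851 z0.164 ctr [594.  394.5] [251.2 192.1] mean [596.1 374.6 163.6] yaw(y-axis) -81.63 [[459.0, 477.0], [479.0, 286.0], [729.0, 312.0], [709.0, 503.0]]
top boardall 8757 z0.165 ctr [594.  394.5] [251.2 192.1] mean [587.9 388.4 173.1] yaw(y-axis) -84.22 [[459.0, 477.0], [479.0, 286.0], [729.0, 312.0], [709.0, 503.0]]
top ridge 344 z0.082 ctr [614.3 264.4] [ 19.3 119.8] mean [613.9 264.4  82.3] yaw(y-axis) 4.92 [[599.0, 323.0], [610.0, 204.0], [629.0, 206.0], [618.0, 325.0]]
top roof 1106 z0.044 ctr [614.4 253.1] [85.7 99.1] mean [606.  250.7  48.4] yaw(y-axis) 9.93 [[567.0, 299.0], [576.0, 200.0], [661.0, 208.0], [653.0, 306.0]]
top lamp 3760 z0.178 ctr [ 567.3 -253.6] [179.5 111.1] mean [ 565.5 -252.4  177.9] yaw(y-axis) -6.41 [[503.0, -337.0], [613.0, -349.0], [632.0, -170.0], [522.0, -158.0]]
top bar 244 z0.111 ctr [ 581.4 -121.5] [102.  16.] mean [ 581.1 -122.   110.6] yaw(y-axis) -6.61 [[568.0, -171.0], [584.0, -173.0], [594.0, -72.0], [579.0, -70.0]]
top base 1792 z0.007 ctr [ 571.7 -209.8] [290.6 100.6] mean [ 561.2 -168.6    7.1] yaw(y-axis) -16.59 [[505.0, -348.0],
[... 1196 characters left out ...]
], [521.0, -152.0]]
scene bar 202 z0.112 ctr [ 580.8 -134.1] [132.5  17.5] mean [ 582.4 -131.4  112. ] yaw(y-axis) -5.80 [[566.0, -199.0], [583.0, -201.0], [596.0, -69.0], [579.0, -67.0]]
scene base 1834 z0.009 ctr [ 572.7 -204.9] [313.7 114.6] mean [ 581.9 -188.4    8.7] yaw(y-axis) -2.70 [[507.0, -359.0], [622.0, -364.0], [638.0, -51.0], [524.0, -45.0]]
scene plunger 99 z0.066 ctr [ 435.9 -144.1] [38.8 33.4] mean [ 438.7 -141.    66. ] yaw(y-axis) -38.47 [[411.0, -148.0], [436.0, -170.0], [461.0, -141.0], [436.0, -119.0]]
scene bottle 309 z0.074 ctr [ 424.1 -255.7] [40.4 47. ] mean [ 427.8 -252.3   73.3] yaw(y-axis) 53.12 [[394.0, -263.0], [435.0, -285.0], [454.0, -249.0], [413.0, -227.0]]
```

```bash
cat >> h.py <<'E'
def dirs(deg):  # x,y axes (3d) of a frame with yaw deg
    a=np.radians(deg); return np.array([np.cos(a),np.sin(a),0]),np.array([-np.sin(a),np.cos(a),0])
def down(deg):  # tool down, closing line along the x axis of a frame with yaw deg
    best=None
    for s in(1,-1):
        y=s*dirs(deg)[0]; z=np.array([0,0,-1.]); R=np.column_stack([np.cross(y,z),y,z])
        q=solver.inverse_kinematics(np.array([.6,.05,.3]),R)
        if q is not None and (best is None or abs(q[6])<best[0]): best=(abs(q[6]),R)
    return best[1]
def st():
    s=env.sense(); print("t%.1f"%s["t"],"p",np.round(s["ee_pos"],4),"F",np.round(s["wrist_force"],1),"w%.4f"%s["gripper_width"],"g%.1f"%s["grasp_force"],"q7 %.2f"%s["joint_positions"][6])
    return s
E
python3 - <<'E'
from meas import *
p=np.array([.282,.586,.40]); env.movel(p,rate=.3)
yr=5.4; x,y=dirs(yr); end=np.array([.6195,.205,0]); g=end+y*.026
R=down(yr); env.reach(g+[0,0,.3],R); st()
env.movel(g+[0,0,.12],rate=.25); env.movel(g+[0,0,.064],rate=.1); st()
effector.grasp(squeeze=30); st()
env.movel(g+[0,0,.068],rate=.05)
o=g+[0,0,.068]-y*.17; env.movel(o,rate=.12); st()
env.movel(o-[0,0,.0045],rate=.04); st()
effector.release(); st()
env.movel(o+[0,0,.1],rate=.25); env.pause(.2); st()
for n in("top","scene"):
    rgb,d,P=cloud(n); save(rgb,n+"1.png"); X,Y,Z=P[...,0],P[...,1],P[...,2]
    rect(P,"ridge",(Z>.078)&(Z<.092)&(Y>-.02)&(Y<.3)&(X>.5)&(X<.75),n)
    rect(P,"chim",(Z>.118)&(Z<.135)&(Y>.1)&(Y<.28)&(X>.55)&(X<.7),n)
    for o in("roof","chimney","ridge_end"): print(o,[(np.round(r["at"],3).tolist(),round(r["score"],2)) for r in tip_of(n,o)][:2])
E
```

```text
t3.6 p [0.6164 0.2331 0.3002] F [ 0.4 -0.8  0.1] w0.0917 g0.0 q7 -0.19
t5.2 p [0.6175 0.2309 0.0643] F [ 0.5 -0.1  0.5] w0.0917 g0.0 q7 -0.11
t6.3 p [0.6171 0.2309 0.064 ] F [ 0.1  0.4 -0. ] w0.0174 g30.0 q7 -0.11
t8.1 p [0.633  0.0629 0.0679] F [ 0.1  0.1 -1.5] w0.0178 g30.0 q7 0.15
t8.3 p [0.6338 0.0627 0.0639] F [1.1 1.1 1.9] w0.0178 g30.0 q7 0.15
t9.5 p [0.6331 0.0616 0.0635] F [0.4 0.3 0.4] w0.0920 g0.0 q7 0.15
t10.3 p [0.632  0.0616 0.1663] F [-0.2 -0.2  0.1] w0.0919 g0.0 q7 0.11
top ridge 2 z0.083 ctr [643.5  38. ] [3.3 0. ] mean [643.5  38.   83.1] yaw(y-axis) -88.15 [[645.0, 38.0], [645.0, 38.0], [642.0, 38.0], [642.0, 38.0]]
chim none
roof []
chimney []
ridge_end []
scene ridge 433 z0.084 ctr [626.6 127.4] [ 28.5 180.1] mean [630.5 125.1  84.2] yaw(y-axis) 4.25 [[606.0, 216.0], [619.0, 37.0], [647.0, 39.0], [634.0, 218.0]]
scene chim 121 z0.126 ctr [623.3 187.2] [27.7 27.5] mean [624.  188.5 125.8] yaw(y-axis) 58.11 [[608.0, 200.0], [611.0, 172.0], [638.0, 175.0], [636.0, 202.0]]
roof [([0.63, 0.129, -0.002], 0.77)]
chimney [([0.619, 0.19, 0.125], 0.62)]
ridge_end [([0.629, 0.069, 0.087], 0.71)]
```

The roof stands let go with its chimney at about (0.622, 0.188). Next I take the chimney, lift, and check before threading onto the bar.

```bash
cat > bar.py <<'E'
from meas import *
YB=-6.1; bx,by=dirs(YB); BM=np.array([.5765,-.164,0])
def C(yroof,oz,dx=0): # TCP for roof centre at bar-frame y, origin height oz
    return BM+bx*dx+by*(yroof+.060)+[0,0,oz+.089]
E
python3 - <<'E'
from bar import *
R=down(5.2); c=np.array([.622,.1878,0])
env.movel(c+[0,0,.20],R,rate=.2); env.movel(c+[0,0,.089],rate=.12); st()
effector.grasp(squeeze=50); st()
env.movel(c+[0,0,.25],rate=.15); st()
env.movel(C(.125,.16),down(YB),rate=.15); env.pause(.2); st()
for n in("scene","top"):
    rgb,d,P=cloud(n); save(rgb,n+"2.png"); X,Y,Z=P[...,0],P[...,1],P[...,2]
    rect(P,"ridge",(Z>.225)&(Z<.262)&(Y>-.15)&(Y<-.03)&(X>.5)&(X<.7),n)
    m=(Z>.2)&(Z<.27)&(Y>-.15)&(Y<-.02)&(X>.5)&(X<.7); q=P[m]
    for a in np.arange(-.14,-.02,.02):
        s=q[abs(q[:,1]-a)<.006]; print(round(a,2),len(s),np.round(s[:,2].max(),4) if len(s) else "")
    for o in("roof","ridge_end"): print(o,[(np.round(r["at"],3).tolist(),round(r["score"],2)) for r in tip_of(n,o)][:2])
E
```

```text
t12.5 p [0.6227 0.1879 0.0899] F [1.1 0.2 0.6] w0.0919 g0.0 q7 -0.07
t13.5 p [0.622  0.1878 0.089 ] F [ 0.9 -1.4 -0.5] w0.0254 g50.0 q7 -0.07
t14.8 p [0.6213 0.1876 0.2488] F [-0.4 -0.7 -1.9] w0.0257 g50.0 q7 -0.12
t16.2 p [0.5963 0.0208 0.2489] F [ 0.3  0.6 -2. ] w0.0260 g50.0 q7 -0.05
scene ridge 45 z0.240 ctr [593.6 -44.5] [27.1 12.3] mean [596.8 -41.  238. ] yaw(y-axis) 1.55 [[587.0, -58.0], [599.0, -58.0], [601.0, -31.0], [589.0, -30.0]]
-0.14 0 
-0.12 10 0.2078
-0.1 10 0.2081
-0.08 9 0.2058
-0.06 33 0.2462
-0.04 62 0.2466
roof [([0.588, -0.039, 0.159], 0.71)]
ridge_end [([0.579, -0.099, 0.246], 0.67)]
top ridge 485 z0.242 ctr [586.4 -80.4] [100.8  19.3] mean [584.7 -80.1 240.9] yaw(y-axis) -6.00 [[572.0, -130.0], [591.0, -132.0], [601.0, -31.0], [582.0, -29.0]]
-0.14 0 
-0.12 106 0.2452
-0.1 107 0.2455
-0.08 99 0.2457
-0.06 100 0.2476
-0.04 101 0.246
roof [([0.589, -0.036, 0.159], 0.62)]
ridge_end [([0.584, -0.096, 0.244], 0.96)]
```

View pics/scene2.png

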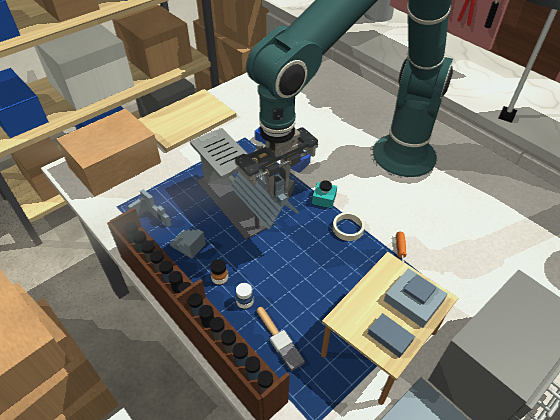

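The roof hangs level in the gripper at scene (262,195). Its ridge yaw is -6.0° and the measured plain end is within 2 mm of prediction, so I can thread it on.

```bash
python3 - <<'E'
from bar import *
env.movel(C(.125,.069),rate=.12); st()
env.movel(C(.06,.069),rate=.1); s=st()
env.movel(C(.001,.069),rate=.08); s=st()
env.movel(C(.001,.058),rate=.04); s=st()
for k in range(5):
    if s["wrist_force"][2]>1.5: break
    env.movel(C(.001,.057-.001*k),rate=.03); s=st()
E
```

```text
t17.5 p [0.5968 0.0198 0.1587] F [-0.5 -0.3 -1.5] w0.0255 g50.0 q7 -0.00
t18.3 p [ 0.5894 -0.0439  0.158 ] F [-0.1 -0.1 -2.2] w0.0260 g50.0 q7 0.11
t19.1 p [ 0.5831 -0.1028  0.1579] F [-1.5  0.4 -1.4] w0.0256 g50.0 q7 0.22
t19.6 p [ 0.5827 -0.1031  0.1466] F [ 0.9 -0.5 -2.2] w0.0257 g50.0 q7 0.22
t19.8 p [ 0.5828 -0.1034  0.146 ] F [ 0.3 -0.8 -0.9] w0.0256 g50.0 q7 0.23
t20.1 p [ 0.583  -0.1034  0.1455] F [-2.2  0.9  3.7] w0.0258 g50.0 q7 0.23
```

```bash
python3 - <<'E'
from bar import *
effector.release(); st()
p=C(.001,.056); env.movel(p+[0,0,.15],rate=.15); st()
env.reach(np.array([.436,-.1445,.25]),down(96)); 
env.pause(.3); st()
for n in("scene","top"):
    rgb,d,P=cloud(n); save(rgb,n+"3.png"); X,Y,Z=P[...,0],P[...,1],P[...,2]
    rect(P,"ridge",(Z>.13)&(Z<.15)&(Y>-.2)&(Y<-.03)&(X>.5)&(X<.7),n)
    rect(P,"chim",(Z>.172)&(Z<.195)&(Y>-.135)&(Y<-.05)&(X>.5)&(X<.7),n)
    for o in("roof","chimney","bar_mark","timer_top"): print(o,[(np.round(r["at"],3).tolist(),round(r["score"],2)) for r in tip_of(n,o)][:4])
E
```

```text
t21.1 p [ 0.583  -0.1033  0.145 ] F [-0.6 -0.5 -0.3] w0.0920 g0.0 q7 0.23
t22.3 p [ 0.5824 -0.1032  0.294 ] F [-0.1 -0.7 -0.3] w0.0920 g0.0 q7 0.15
t23.7 p [ 0.4362 -0.1445  0.25  ] F [ 0.2 -0.1  0.2] w0.0918 g0.0 q7 -1.13
scene ridge 217 z0.140 ctr [ 581.8 -134.2] [123.1  26.3] mean [ 584.6 -127.7  139.8] yaw(y-axis) -6.32 [[564.0, -195.0], [590.0, -197.0], [600.0, -74.0], [574.0, -72.0]]
scene chim 101 z0.182 ctr [ 584.7 -102.2] [30.  26.8] mean [ 586.1 -100.9  181.5] yaw(y-axis) 19.45 [[570.0, -116.0], [597.0, -118.0], [600.0, -89.0], [573.0, -86.0]]
roof [([0.578, -0.163, 0.056], 0.89)]
chimney [([0.582, -0.1, 0.179], 0.92)]
bar_mark []
timer_top [([0.308, -0.208, 0.064], 0.68), ([0.354, -0.031, 0.067], 0.55), ([0.432, -0.142, 0.068], 0.47), ([0.298, -0.372, 0.065], 0.42)]
top ridge 246 z0.140 ctr [ 579.7 -121.8] [93.6 24. ] mean [ 579.4 -126.2  139.2] yaw(y-axis) -4.78 [[561.0, -166.0], [585.0, -170.0], [598.0, -77.0], [574.0, -74.0]]
top chim 137 z0.181 ctr [ 583.7 -104.9] [25.6 26.3] mean [ 582.6 -104.7  181. ] yaw(y-axis) 87.73 [[569.0, -116.0], [595.0, -119.0], [599.0, -94.0], [572.0, -90.0]]
roof []
chimney [([0.583, -0.104, 0.185], 0.56)]
bar_mark []
timer_top [([0.351, -0.034, 0.065], 0.64), ([0.292, -0.375, 0.065], 0.56), ([0.434, -0.142, 0.064], 0.41)]
```

View pics/scene3.png

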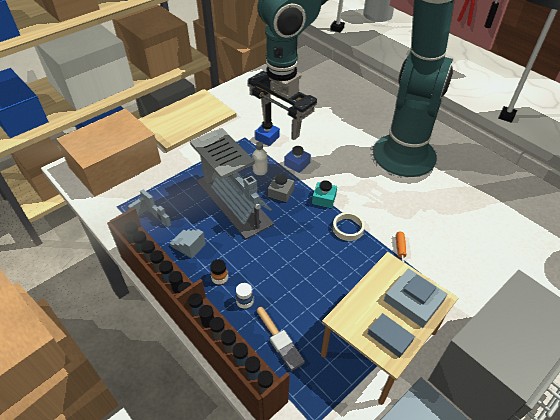

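The roof hangs astride the bar at scene (230,185). It is level with its chimney outside, and its origin measures (0.578, -0.163, 0.056). Next I press the grey timer at (280,185).

```bash
python3 - <<'E'
from h import *
effector.grasp(squeeze=10); c=np.array([.4355,-.1438,0])
env.movel(c+[0,0,.075],rate=.2); s=st(); f0=s["wrist_force"][2]
for z in(.064,.060,.058,.057,.056,.055,.054,.053,.052,.051):
    env.movel(c+[0,0,z],rate=.04); env.pause(.1); s=st()
    if s["wrist_force"][2]-f0>14: break
env.pause(.15)
env.movel(c+[0,0,.2],rate=.15); env.pause(.3); st()
for n in("scene","top"):
    rgb,d,P=cloud(n); save(rgb,n+"4.png")
    for o in("roof","chimney","timer_top","bottle","jar_a"): print(o,[(np.round(r["at"],3).tolist(),round(r["score"],2)) for r in tip_of(n,o)][:4])
E
```

```text
t26.6 p [ 0.4362 -0.1441  0.0757] F [0.2 0.2 0.5] w0.0005 g0.0 q7 -0.84
t27.1 p [ 0.4363 -0.1438  0.0644] F [1.1 1.  3. ] w0.0004 g1.3 q7 -0.82
t27.5 p [ 0.4361 -0.1438  0.0602] F [2.1 1.  4.2] w0.0006 g2.1 q7 -0.81
t27.8 p [ 0.4361 -0.1438  0.0582] F [4.2 1.4 5.2] w0.0006 g2.5 q7 -0.81
t28.2 p [ 0.436  -0.1438  0.0572] F [2.7 1.  5. ] w0.0008 g2.7 q7 -0.81
t28.5 p [ 0.436  -0.1438  0.0564] F [3.3 1.7 7.6] w0.0004 g3.8 q7 -0.81
t28.9 p [ 0.4361 -0.1438  0.0562] F [ 0.1  2.3 19.7] w0.0008 g9.8 q7 -0.80
t30.4 p [ 0.4352 -0.1439  0.1996] F [ 0.5 -0.2 -0.3] w0.0004 g0.0 q7 -1.05
roof [([0.577, -0.162, 0.052], 0.76)]
chimney [([0.582, -0.103, 0.181], 0.75)]
timer_top [([0.292, -0.371, 0.069], 0.66), ([0.352, -0.034, 0.073], 0.53), ([0.433, -0.146, 0.067], 0.5), ([0.306, -0.208, 0.063], 0.41)]
bottle [([0.422, -0.267, -0.004], 0.83), ([0.583, -0.103, 0.181], 0.19)]
jar_a [([0.429, -0.143, 0.067], 0.74), ([0.769, 0.092, 0.003], 0.73), ([0.771, -0.014, -0.001], 0.67)]
roof [([0.573, -0.162, 0.057], 0.78)]
chimney [([0.581, -0.104, 0.183], 0.78)]
timer_top [([0.349, -0.03, 0.063], 0.74), ([0.294, -0.376, 0.065], 0.55)]
bottle []
jar_a [([0.764, 0.088, 0.002], 0.67), ([0.773, -0.015, 0.001], 0.57)]
```

The plunger reached its stop (19.7 N at z 0.056) and came back up to 0.067. The roof has not moved, so I hand the job in.

```bash
python3 - <<'E'
from h import *
print(workorder.finish_job())
E
```

```text
the job is handed in; nothing more can be done
None
```

The job is handed in: the roof hangs let go on the bar, half under the lamp with its chimney outside, the grey timer was pressed to its stop and came back up, and the paint jars and bottle are still standing; no verdict came back from the judging.

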